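# Plug the spare relay into the rack's empty socket

### The job

Take the rectangular relay out of the parts tray, put it down on the pale soldering board and let go, then take it again across its other pair of faces and plug it, fully home and upright, into the empty socket between the two timers on the rack. The socket may be clamped a few millimetres off the middle of its gap, so feel for the hole and do not force it; leave it plugged in, and leave everything else where it is.

Things in the scene. Friction and masses are not known exactly. Their poses are not given: they have to be found in the camera images.
- relay: Relay to plug in: grey case 36 (own x) x 28 (own y) x 44 mm high on a black rectangular plug 26 (x) x 18 (y) x 14 mm long, 58 mm in all, 0.1 kg. Origin: centre of the plug's underside, z up. Starts upright on its plug in any of the tray's 3 compartments, where only its +-y faces leave room for fingers; between the timers only its +-x faces do. Fits the socket either way round.
- rack: Relay rack, fixed on the work surface: aluminium plate 100 (own x) x 190 (own y) x 12 mm, origin at the centre of its underside, z up. On it two fixed grey timers, 40 (x) x 32 (y) mm, tops 90 mm above the origin, inner faces at y = +-24 mm; beyond them grey blocks 42 mm high. The relay goes between the timers, its x along the rack's x; fully home its origin is 18 mm above the rack's origin.
- rack_gap (a point): Middle of the gap between the timers (rack x = 0, y = 0), 32 mm above the rack's origin: level with the top of the black socket block, 48 (x) x 30 (y) mm. The block is clamped rigidly at x = 0 but anywhere from y = -8 to +8 mm (rack axes): visible, not reported. Its central hole is 28.5 (x) x 19.5 (y) mm, 16 mm deep, 1 mm chamfer. More than 60 N on the rack is forcing.
- tray: White parts tray, fixed on the work surface: 155 (own x) x 145 (own y) x 58 mm high, origin at the centre of its underside; floor and walls 4 mm thick. Two walls of full height part it into three compartments along own x (centres at x = -50, 0, +50 mm), each 46 mm wide in x, 137 mm long in y. The parts stand on the floor, 4 mm above the origin, within about 10 mm of the compartments' middles.
- board: Pale soldering board, fixed on the work surface, flat and bare: 150 (own x) x 120 (own y) x 12 mm thick, origin at the centre of its underside; the place to put the relay down.
- round_relay: Bystander in another compartment of the tray: a relay of another kind, with a round grey case 35 mm across on a round black foot 25 mm across; 58 mm high; origin at the centre of its underside. Not to be used.
- transformer: Bystander in another compartment: a square dark steel transformer 40 x 40 mm with a copper top, 44 mm high; origin at the centre of its underside.
- spool: Bystander: solder spool standing upright, 54 mm across, 52 mm high; origin at the centre of its underside.
- flux_bottle: Bystander: small white bottle, 28 mm across, 75 mm high; origin at the centre of its underside.
- screwdriver: Bystander: screwdriver 170 mm long lying along its own x, beyond the tray.
- jig: Bystander: loose plywood stand beyond the rack, foot 100 x 130 x 16 mm with an upright board up to 126 mm high; origin at the centre of its underside.
- wrench: Bystander: wrench 140 mm long lying along its own x, at the near right of the table.
Mind the look-alikes: they are no part of the job. Leave any blue look-alike of the relay alone.

How it is judged (in metres and radians):
On the way:
1. the relay has been put down on the soldering board and let go, at rest (contact force between relay and the fingers below 0.05 N and contact force between relay and board above 0.2 N and linear speed of relay below 0.03 m/s), for 0.2 s.
At the end, for the whole second after the job is handed in: The relay is plugged into the rack's socket: its origin 15 to 20.5 mm above the rack's origin (18 is fully home), within 4 mm of the rack's middle in the rack's x and 12 mm in its y, upright within 0.06 rad, its x along the rack's x within 0.12 rad (either sense), at rest and let go (z of relay in the frame of rack between 0.015 and 0.0205 m and x of relay in the frame of rack between -0.004 and 0.004 m and y of relay in the frame of rack between -0.012 and 0.012 m and angle between relay's own z axis and vertical below 0.06 rad and angle between the x axis of relay and the x axis of rack, either way round below 0.12 rad and linear speed of relay below 0.01 m/s); the robot touches nothing.
It fails at once if the relay is forced against the rack with more than 60 N (contact force between relay and rack above 60 N).
It fails at once if a bystander is moved more than 30 mm (distance of any of spool, flux_bottle, screwdriver, jig, wrench, round_relay, transformer from where it was at the start of the episode above 0.03 m).
It also fails if it takes over 72 s, if anything falls off the work surface, if the arm or the gripper's body presses on something with over 40 N, if the wrist force passes 120 N, or if a joint passes its speed limit or range.

### The arm

A 7-joint arm with a two-finger parallel gripper is mounted at the origin on the work surface. World frame = base frame: x ahead of the robot, y to its left, z up, the work surface at z = 0. Lengths are in mm, angles in rad, forces in N, time in s.
With the tool pointing down it reaches from about 425 to 875 mm from the base axis. Payload 8.4 kg.
Tool frame: the origin (TCP) lies midway between the tips of the shut fingers; the grasp point (between the pads) lies 19 mm behind it; z points along the fingers, y is the line along which they close (so a half turn about z gives the same grasp; the last joint's range is limited). The gripper opens to 85 mm and grips with 20 to 120 N. Pads are 22 mm wide; open, the fingers measure 114 mm over their backs; the gripper's body (76 mm by 85 mm) begins 54 mm behind the grasp point. The pads swing forward as they close: fully open they stand 13 mm farther back than shut.
Start: joints at [-1.218, 0.333, 0.04, 1.465, -0.013, 1.343, -0.059], TCP at [283.778, 584.751, 231.308] pointing down, gripper open.
Joint ranges: [-2.58, 2.58], [-0.38, 2.09], [-1.3, 1.39], [0.25, 2.4], [-1.5, 4.64], [0.08, 2.09], [-2.65, 2.65]. Speed limits (rad/s): [2.22, 2.22, 2.79, 2.79, 3.14, 3.14, 3.14].

### API

Orientations are given as a unit quaternion [w, x, y, z].
In Python, from plant import bot, imaging gives the robot as it stands. The module is installed in compiled form; this text tells all that it offers.
- The arm moves only by the shell command python3 -m crank 'ROWS' [OPENING]. ROWS is JSON, a list that holds one entry, the list of rows, each a list of 6 numbers: the shift along the tool's x, y, z in units of 50 mm (1.0 is 50 mm), then the turn, a rotation vector about the tool's x, y, z in units of 5 degrees (1.0 is 5 degrees). In form: [[[x, y, z, ax, ay, az], ...]]. A call has 1 to 20 rows; each row shifts and turns the commanded pose from where the row before left it, along the tool's axes as they then stand; what a row does not reach is not made up. A row lasts 1/10 s, in which the tool goes at most 50 mm and 8.59 degrees, less where a joint would pass 70% of its speed; a pose out of reach is approached as far as the arm can. A call is refused whole if a number of a shift passes 1 or a number of a turn 1, either way. A call with a gripper value outside its range is refused whole. OPENING is the finger opening in mm, from 0 to 85.4, set as the call begins (- or left out, the last holds). The fingers move at their own pace and stop on an object; the grip force is fixed at half the most. Time passes only in rows, so rows that do not move let the fingers close. It gives the time, the measured TCP pose, the force, the opening and the grip force at its end, in the units of the state.
- bot.observe(): the state, without advancing time (a new reading comes with each control period).
- imaging.get_image(name): name is "scene" or "side" or "wrist"; returns the picture (480x640x3 uint8, red, green, blue); there is no depth.
- imaging.calibration(name): a dict with "mtx" (3x3 intrinsics, pixels), "R" (3x3) and "t" (3): a world point X has camera coordinates R X + t. Camera axes: x right, y down, z forward; pixel columns grow to the right and rows downward; lengths in mm; the calibration is good to about 2 mm. A picture is of the moment at which its call begins: read the wrist's pose just before it. calibration takes no time and is no camera call; for the wrist camera it gives the pose at the moment of the call.
- bot.close_job(): hands the job in; it is judged then, once.
The state is a dict: "t": time; "joint_positions": joint angles; "qd": joint speeds; "joint_torque": joint torques, N m; "eef_pos": TCP position; "tool_rot": TCP orientation; "force": force on the tool from outside, world axes, zero at the start; "ft_torque": the same for the moment, N m; "finger_gap": finger opening in mm; "grip_force": force on a finger pad.
Only numpy, scipy, OpenCV 4.12 (cv2) and the standard library are available. Lean on these libraries where they do the work, as an engineer would, in place of code of your own. Each camera call takes 0.05 s, during which the arm holds its last target. There are 200 camera calls.

## Working session

There is one attempt and no reset: what is moved stays moved. The work goes in short steps, Python scripts to look and compute and a shell command to move; the robot and the scene stay as the last step left them, time stands still between calls to the robot, and variables do not carry over. Pictures are saved under pics/ and viewed, at most 10 in all, crops included, and the job is handed in when it is done.

```bash
mkdir -p pics; cat > h.py <<'E'
from plant import bot, imaging
import numpy as np, cv2
def cal(n): 
    c=imaging.calibration(n); return [np.array(c[k],float) for k in("mtx","R","t")]
def ray(n,u,v,z,c=None):
    K,R,t=c or cal(n); d=R.T@np.linalg.solve(K,[u,v,1]); C=-R.T@t.ravel()
    return C+d*(z-C[2])/d[2]
def proj(n,X,c=None):
    K,R,t=c or cal(n); p=K@(R@np.array(X,float)+t.ravel()); return p[:2]/p[2]
def snap(n,f):
    im=imaging.get_image(n)[:,:,::-1].copy(); cv2.imwrite(f"pics/{f}.png",im); return im
E
python3 - <<'E'
from h import *
s=bot.observe(); print(s)
for n in("scene","side","wrist"):
    snap(n,n+"0"); K,R,t=cal(n); print(n,K.round(1).tolist(),(-R.T@t.ravel()).round(),R[2].round(2))
E
```

```text
{'t': 0.0, 'joint_positions': array([-1.21821958,  0.33393687,  0.03989304,  1.46629264, -0.01341071,
        1.34327679, -0.05848533]), 'qd': array([-0.00064373, -0.00167666,  0.00079341,  0.00102037,  0.00039248,
        0.0008951 ,  0.00047633]), 'joint_torque': array([-1.17550637e-03, -6.58521223e+01,  1.36457160e+00, -4.05570960e+01,
        1.66183559e-02,  1.24026131e-02, -5.71243532e-06]), 'eef_pos': array([283.60033503, 584.35856433, 230.39427523]), 'tool_rot': array([-1.31156950e-04,  2.23983600e-01,  9.74592565e-01, -8.13178364e-04]), 'force': array([ 0.16089427,  0.28618893, -0.44849536]), 'ft_torque': array([-0.0191415 ,  0.03187038, -0.00490856]), 'grip_force': 0.0, 'finger_gap': 85.25380089321757}
scene [[444.8, 0.0, 323.0], [0.0, 444.8, 238.5], [0.0, 0.0, 1.0]] [1051.  457.  984.] [-0.45 -0.38 -0.81]
side [[597.8, 0.0, 326.1], [0.0, 597.8, 239.3], [0.0, 0.0, 1.0]] [210. 772. 974.] [ 0.28 -0.62 -0.73]
wrist [[344.7, 0.0, 314.6], [0.0, 344.7, 240.4], [0.0, 0.0, 1.0]] [223. 615. 373.] [ 0.24 -0.12 -0.96]
```

View pics/scene0.png

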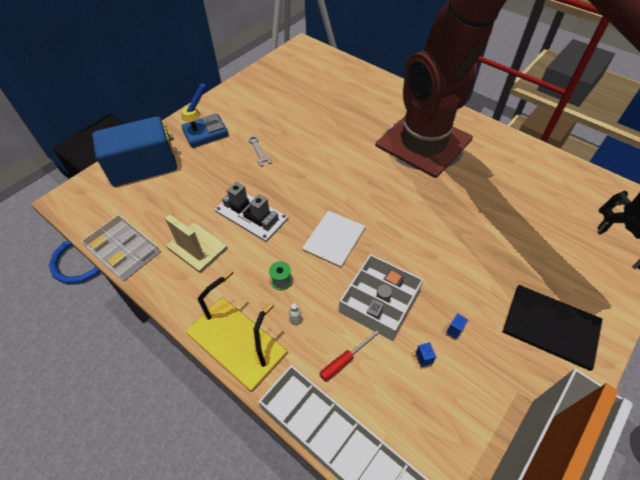

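View pics/side0.png

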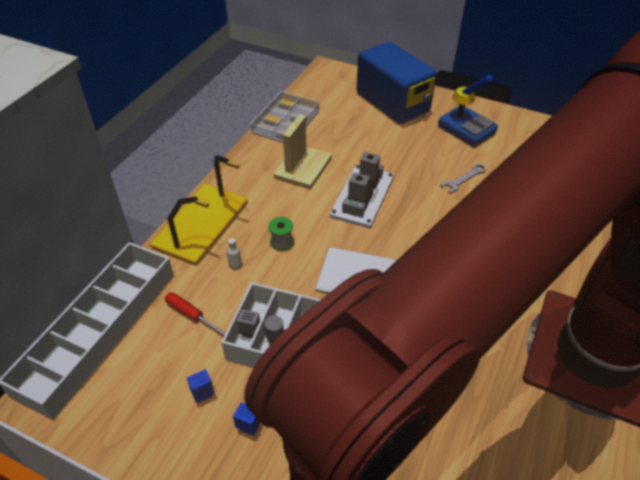

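The scene view shows the tray at (381,296). It holds a copper-topped transformer at (394,279), a round relay at (384,292) and a rectangular grey block at (375,309). The pale board is at (334,238), the rack at (252,214), the blue look-alikes at (457,326) and (426,354). The side view shows the same objects, with the arm covering part of them.

The candidates for the relay are the grey rectangular case (375,309), the round one (384,292), and the blue cubes (457,326) and (426,354). The rectangular grey one in the tray fits the description. I'll confirm it with an enlarged crop.

```bash
python3 - <<'E'
import cv2,numpy as np
a=cv2.imread('pics/scene0.png')
A=cv2.resize(a[250:340,330:430],None,fx=4,fy=4,interpolation=2)
B=cv2.resize(a[175:245,205:295],None,fx=4,fy=4,interpolation=2)
B=cv2.copyMakeBorder(B,0,80,0,40,0)
cv2.imwrite('pics/crop1.png',np.hstack([A,B]))
E
```

```text
(no output)
```

View pics/crop1.png

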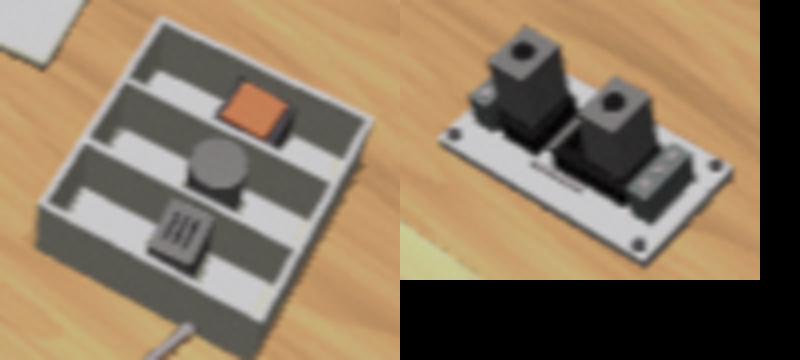

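The crop confirms it. The slotted rectangular grey case at crop (183,232), scene (375.7,308), is the relay. The round top at crop (217,163) and the copper one at (257,108) are bystanders. Next I'll measure roughly from the scene view.

```bash
python3 - <<'E'
from h import *
f=lambda p:(p[0]/4+330,p[1]/4+250); g=lambda p:((p[0]-400)/4+205,p[1]/4+175)
T=np.array([ray("scene",*f(p),58) for p in[(163,20),(371,122),(262,320),(42,205)]])
print("tray",T.round(),T.mean(0).round(1),[np.linalg.norm(T[i]-T[i-1]).round() for i in range(4)])
e=T[2]-T[3];print("long dir deg",np.degrees(np.arctan2(e[1],e[0])))
print("relay",ray("scene",*f((183,232)),62).round(1))
P=np.array([ray("scene",*g(p),12) for p in[(440,140),(733,172),(645,262)]])
print("rack",P.round(),((P[0]+P[1])/2).round(1),np.linalg.norm(P[0]-P[2]),np.linalg.norm(P[1]-P[2]))
e=P[2]-P[0];print("rack y dir",np.degrees(np.arctan2(e[1],e[0])))
im=cv2.imread('pics/scene0.png'); h=cv2.cvtColor(im,cv2.COLOR_BGR2HSV)
m=((h[...,1]<40)&(h[...,2]>150)).astype(np.uint8); m[:,:290]=0;m[:200]=0;m[275:]=0;m[:,370:]=0
c=max(cv2.findContours(m,0,1)[0],key=cv2.contourArea);b=cv2.boxPoints(cv2.minAreaRect(c))
Bc=cv2.approxPolyDP(c,6,True)[:,0];B=np.array([ray("scene",*p,12) for p in Bc]);print("board",Bc.tolist(),B.round(),B.mean(0).round())
K,R,t=cal("wrist");from scipy.spatial.transform import Rotation as Ro
s=bot.observe();q=s["tool_rot"];Rt=Ro.from_quat(np.r_[q[1:],q[0]]).as_matrix();print(Rt.round(2));print("cam in tool",Rt.T@(-R.T@t.ravel()-s["eef_pos"]),(R@Rt).round(2))
E
```

```text
tray [[500. 147.  58.]
 [481. 287.  58.]
 [629. 309.  58.]
 [650. 169.  58.]] [564.9 228.1  58. ] [np.float64(152.0), np.float64(141.0), np.float64(150.0), np.float64(141.0)]
long dir deg 98.79521964877205
relay [614.1 243.8  62. ]
rack [[ 629. -301.   12.]
 [ 518. -120.   12.]
 [ 613. -114.   12.]] [ 573.6 -210.4   12. ] 187.70313731040054 95.35341532495087
rack y dir 94.70923856452158
board [[328, 211], [303, 248], [341, 265], [364, 226]] [[428. -50.  12.]
 [569. -21.  12.]
 [547.  91.  12.]
 [407.  60.  12.]] [488.  20.  12.]
[[-0.9   0.44 -0.  ]
 [ 0.44  0.9  -0.  ]
 [-0.   -0.   -1.  ]]
cam in tool [  68.42262225    0.8897282  -142.54631588] [[ 0.    1.   -0.  ]
 [-0.96  0.   -0.27]
 [-0.27  0.    0.96]]
```

```bash
cat >> h.py <<'E'
def go(x,y,z,ydeg):
    "shift (tool axes, units of 50 mm) and turn about tool z (units of 5 deg), tool y to world angle ydeg mod 180"
    from scipy.spatial.transform import Rotation as Ro
    s=bot.observe();q=s["tool_rot"];R=Ro.from_quat(np.r_[q[1:],q[0]]).as_matrix()
    a=np.degrees(np.arctan2(R[1,1],R[0,1]));d=(ydeg-a+90)%180-90
    tilt=np.cross(R[:,2],[0,0,-1])@R
    print("t%.1f"%s["t"],"pos",s["eef_pos"].round(1),"yang %.1f"%a,"tiltfix(5deg)",(np.degrees(tilt)/5).round(2),"shift",(R.T@(np.array([x,y,z])-s["eef_pos"])/50).round(3),"turn %.3f"%(-d/5),"F",s["force"].round(1),"gap %.1f grip %.1f"%(s["finger_gap"],s["grip_force"]))
E
python3 -c "
from h import *
go(610,240,231,98.5)"
python3 -m crank '[[[-0.55,-0.2,0,0,0,0],[-0.55,-0.2,0,0,0,0],[-0.55,-0.2,0,0,0,0],[-0.55,-0.2,0,0,0,0],[-0.55,-0.2,0,0,0,0],[-0.55,-0.2,0,0,0,0],[-0.55,-0.2,0,0,0,0],[-0.55,-0.2,0,0,0,0],[-0.55,-0.2,0,0,0,0],[-0.55,-0.2,0,0,0,0],[-0.55,-0.2,0,0,0,0],[-0.55,-0.2,0,0,0,0],[-0.55,-0.2,0,0,0,0],[-0.55,-0.2,0,0,0,0],[-0.55,-0.2,0,0,0,0],[-0.55,-0.2,0,0,0,0]]]'
python3 -m crank '[[[0,0,0,0,0,-1],[0,0,0,0,0,-1],[0,0,0,0,0,-1],[0,0,0,0,0,-1],[0,0,0,0,0,-1],[0,0,0,0,0,-1],[0,0,0,0,0,-0.9],[0,0,0,0,0,0],[0,0,0,0,0,0]]]'
python3 - <<'E'
from h import *
go(610,240,231,98.5); snap("wrist","w1"); go(610,240,231,98.5)
E
```

```text
t0.1 pos [283.6 584.4 230.6] yang 64.1 tiltfix(5deg) [-0.02  0.    0.  ] shift [-8.880e+00 -3.348e+00 -3.000e-03] turn -6.877 F [0.4 0.6 0.3] gap 85.5 grip 0.0
t: 1.75
eef_pos: [610.3, 247.8, 231.0]
tool_rot: [-0.0, 0.224, 0.975, -0.0]
force: [0.9, 0.1, 0.4]
finger_gap: 85.7
grip_force: 0.0
t: 2.65
eef_pos: [609.7, 248.6, 231.1]
tool_rot: [-0.0, -0.074, 0.997, -0.0]
force: [0.4, 0.1, -0.6]
finger_gap: 85.6
grip_force: 0.0
t2.6 pos [609.7 248.6 231.1] yang 98.5 tiltfix(5deg) [-0.   -0.01 -0.  ] shift [ 0.019 -0.172  0.001] turn -0.005 F [ 0.4  0.1 -0.6] gap 85.6 grip 0.0
t2.7 pos [609.7 248.7 231.1] yang 98.5 tiltfix(5deg) [-0. -0. -0.] shift [ 0.019 -0.172  0.002] turn -0.003 F [-0.6  1.1  1. ] gap 85.4 grip 0.0
```

View pics/w1.png

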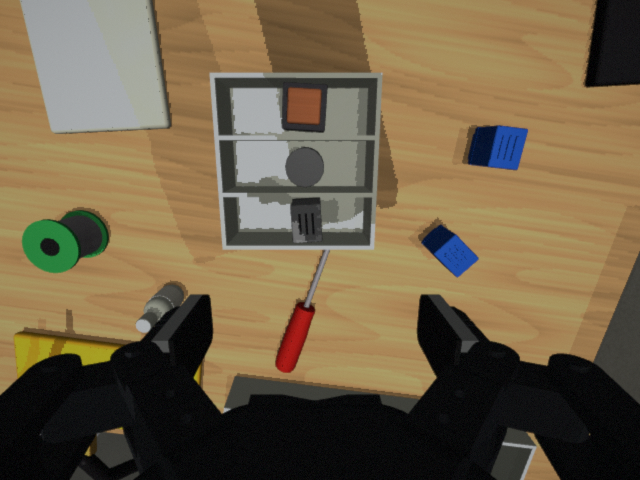

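The wrist view shows the tray square in the picture, its top corners at (210,73), (381,73), (374,248) and (223,249). The relay, with its slotted top, is at about (306,224), and the round and copper ones are above it. I'll measure these by edges.

```bash
python3 - <<'E'
from h import *
im=cv2.imread('pics/w1.png')
cv2.imwrite('pics/crop2.png',cv2.resize(im[185:255,270:340],None,fx=8,fy=8,interpolation=2))
T=np.array([ray("wrist",*p,58) for p in[(210,73),(381,73),(374,248),(223,249)]])
print(T.round(1),T.mean(0),[np.linalg.norm(T[i]-T[i-1]).round() for i in range(4)])
for a,b in((0,1),(3,2),(0,3),(1,2)):
    e=T[b]-T[a];print(np.degrees(np.arctan2(e[1],e[0])).round(1))
print(ray("wrist",306,224,62))
E
```

```text
[[498.3 144.6  58. ]
 [477.2 286.2  58. ]
 [628.3 310.   58. ]
 [650.7 167.3  58. ]] [563.62662928 227.00762395  58.        ] [np.float64(154.0), np.float64(143.0), np.float64(153.0), np.float64(144.0)]
98.5
98.9
8.5
9.0
[613.76141798 242.34636967  62.        ]
```

View pics/crop2.png

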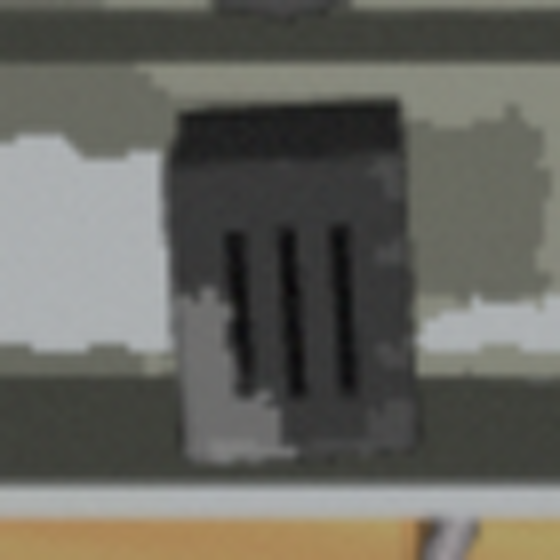

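The enlarged crop shows the relay's top face with corners at crop (168,162), (404,150), (415,450) and (185,460). It is turned a few degrees.

```bash
python3 - <<'E'
from h import *
T=np.array([ray("wrist",270+a/8,185+b/8,62) for a,b in[(168,162),(404,150),(415,450),(185,460)]])
print(T.round(1),T.mean(0),[np.linalg.norm(T[i]-T[i-1]).round(1) for i in range(4)])
for a,b in((0,1),(3,2),(0,3),(1,2)):
    e=T[b]-T[a];print(np.degrees(np.arctan2(e[1],e[0])).round(1))
c=T.mean(0); go(c[0],c[1],80,101)
E
```

```text
[[598.4 226.3  62. ]
 [593.1 252.7  62. ]
 [628.  259.4  62. ]
 [633.2 232.9  62. ]] [613.17340058 242.8515036   62.        ] [np.float64(35.4), np.float64(26.9), np.float64(35.5), np.float64(27.0)]
101.4
101.1
10.7
10.9
t2.7 pos [609.7 248.7 231.1] yang 98.5 tiltfix(5deg) [-0. -0. -0.] shift [-0.053 -0.125  3.022] turn -0.503 F [-0.6  1.1  1. ] gap 85.4 grip 0.0
```

```bash

python3 -m crank '[[[-0.05,-0.12,0,0,0,-0.5],[0,0,0.5,0,0,0],[0,0,0.5,0,0,0],[0,0,0.5,0,0,0],[0,0,0.5,0,0,0],[0,0,0.5,0,0,0],[0,0,0.5,0,0,0],[0,0,0,0,0,0],[0,0,0,0,0,0]]]' 55
python3 -c "
from h import *
go(613.2,242.9,26,101)"
python3 -m crank '[[[0,0,0.3,0,0,0],[0,0,0.3,0,0,0],[0,0,0.2,0,0,0],[0,0,0.2,0,0,0],[0,0,0.1,0,0,0],[0,0,0,0,0,0],[0,0,0,0,0,0]]]'
python3 -c "
from h import *
go(613.2,242.9,26,101)"
```

```text
t: 3.6
eef_pos: [613.1, 243.1, 81.6]
tool_rot: [-0.0, -0.096, 0.995, -0.0]
force: [-0.1, 0.1, -0.8]
finger_gap: 54.9
grip_force: 0.0
t3.6 pos [613.1 243.1  81.6] yang 101.1 tiltfix(5deg) [-0.   -0.01 -0.  ] shift [-1.000e-03 -4.000e-03  1.113e+00] turn 0.012 F [-0.1  0.1 -0.8] gap 54.9 grip 0.0
t: 4.3
eef_pos: [613.3, 243.2, 26.5]
tool_rot: [0.0, -0.097, 0.995, 0.0]
force: [-0.0, 0.8, 0.3]
finger_gap: 54.8
grip_force: 0.0
t4.3 pos [613.3 243.2  26.5] yang 101.1 tiltfix(5deg) [0. 0. 0.] shift [ 0.004 -0.005  0.01 ] turn 0.022 F [-0.   0.8  0.3] gap 54.8 grip 0.0
```

```bash

python3 -m crank '[[[0,0,0,0,0,0],[0,0,0,0,0,0],[0,0,0,0,0,0],[0,0,0,0,0,0],[0,0,0,0,0,0],[0,0,0,0,0,0],[0,0,0,0,0,0],[0,0,0,0,0,0]]]' 15
python3 -m crank '[[[0,0,-0.1,0,0,0],[0,0,-0.2,0,0,0],[0,0,-0.4,0,0,0],[0,0,-0.4,0,0,0],[0,0,-0.4,0,0,0],[0,0,-0.4,0,0,0],[0,0,-0.4,0,0,0],[0,0,0,0,0,0]]]'
python3 -c "
from h import *
go(488,20,100,101)"
```

```text
t: 5.1
eef_pos: [613.6, 243.3, 26.9]
tool_rot: [0.0, -0.097, 0.995, 0.0]
force: [-0.6, -0.8, 6.6]
finger_gap: 27.2
grip_force: 59.3
t: 5.9
eef_pos: [614.7, 243.8, 145.0]
tool_rot: [0.002, -0.097, 0.995, 0.001]
force: [0.8, 0.6, -0.1]
finger_gap: 27.5
grip_force: 59.0
t5.9 pos [614.7 243.8 145. ] yang 101.1 tiltfix(5deg) [ 0.02  0.06 -0.  ] shift [ 3.352 -3.905  0.878] turn 0.022 F [ 0.8  0.6 -0.1] gap 27.5 grip 59.0
```

```bash

python3 -m crank '[[[0.1,-0.1,0,0,0,0],[0.24,-0.28,0,0,0,0],[0.24,-0.28,0,0,0,0],[0.24,-0.28,0,0,0,0],[0.24,-0.28,0,0,0,0],[0.24,-0.28,0,0,0,0],[0.24,-0.28,0,0,0,0],[0.24,-0.28,0,0,0,0],[0.24,-0.28,0,0,0,0],[0.24,-0.28,0,0,0,0],[0.24,-0.28,0,0,0,0],[0.24,-0.28,0,0,0,0],[0.24,-0.28,0,0,0,0],[0.24,-0.28,0.3,0,0,0],[0.1,-0.1,0.3,0,0,0],[0,0,0.3,0,0,0],[0,0,0,0,0,0],[0,0,0,0,0,0],[0,0,0,0,0,0]]]'
python3 -c "
from h import *
go(488,20,34,101);snap('side','s1');snap('scene','sc1')"
```

```text
t: 7.8
eef_pos: [487.8, 22.8, 97.2]
tool_rot: [0.001, -0.097, 0.995, 0.0]
force: [-0.4, 0.6, -1.6]
finger_gap: 27.5
grip_force: 59.1
t7.8 pos [487.8  22.8  97.2] yang 101.1 tiltfix(5deg) [-0.    0.01  0.  ] shift [ 0.009 -0.055  1.264] turn 0.025 F [-0.4  0.6 -1.6] gap 27.5 grip 59.1
```

View pics/sc1.png

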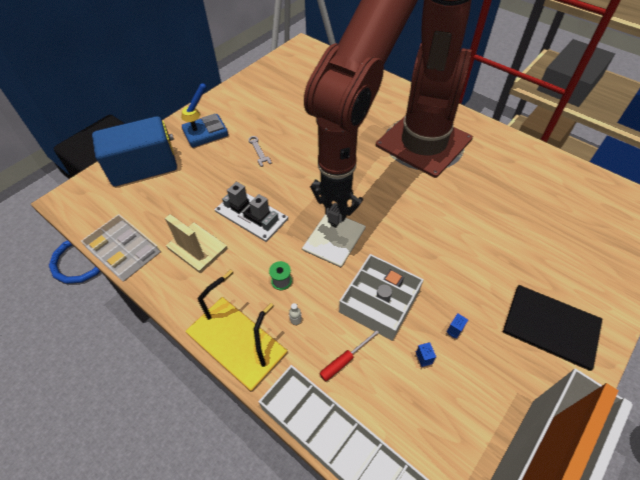

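The scene view shows the relay held over the board at about (337,215). The round relay and the transformer are still in the tray. I'll lower it, going gently near contact.

```bash

python3 -m crank '[[[0,-0.05,0.3,0,0,0],[0,0,0.3,0,0,0],[0,0,0.3,0,0,0],[0,0,0.2,0,0,0],[0,0,0.1,0,0,0],[0,0,0,0,0,0],[0,0,0,0,0,0],[0,0,0,0,0,0]]]'
python3 -m crank '[[[0,0,0.02,0,0,0],[0,0,0.02,0,0,0],[0,0,0,0,0,0],[0,0,0,0,0,0]]]'
```

```text
t: 8.7
eef_pos: [488.2, 20.4, 37.0]
tool_rot: [0.001, -0.097, 0.995, 0.0]
force: [0.1, 1.1, -1.4]
finger_gap: 27.1
grip_force: 59.1
t: 9.1
eef_pos: [488.1, 20.3, 34.8]
tool_rot: [0.0, -0.097, 0.995, 0.0]
force: [-1.8, 0.2, 5.5]
finger_gap: 27.2
grip_force: 59.7
```

```bash

python3 -m crank '[[[0,0,0.01,0,0,0],[0,0,0.01,0,0,0],[0,0,0,0,0,0],[0,0,0,0,0,0]]]'
```

```text
t: 9.5
eef_pos: [488.1, 20.4, 34.8]
tool_rot: [0.0, -0.097, 0.995, 0.0]
force: [-7.4, 0.1, 19.0]
finger_gap: 27.3
grip_force: 61.9
```

```bash

python3 -m crank '[[[0,0,-0.01,0,0,0],[0,0,0,0,0,0],[0,0,0,0,0,0],[0,0,0,0,0,0],[0,0,0,0,0,0],[0,0,0,0,0,0],[0,0,0,0,0,0]]]' 60
python3 -m crank '[[[0,0,-0.2,0,0,0],[0,0,-0.5,0,0,0],[0,0,-0.6,0,0,0],[0,0,-0.6,0,0,0],[0,0,-0.6,0,0,0],[0,0,0,0,0,1],[0,0,0,0,0,1],[0,0,0,0,0,1],[0,0,0,0,0,1],[0,0,0,0,0,1],[0,0,0,0,0,1],[0,0,0,0,0,1],[0,0,0,0,0,1],[0,0,0,0,0,1]]]'
python3 -m crank '[[[0,0,0,0,0,1],[0,0,0,0,0,1],[0,0,0,0,0,1],[0,0,0,0,0,1],[0,0,0,0,0,1],[0,0,0,0,0,1],[0,0,0,0,0,1],[0,0,0,0,0,1],[0,0,0,0,0,1],[0,0,0,0,0,0],[0,0,0,0,0,0]]]' 62
python3 - <<'E'
from h import *
go(488,20,80,11); im=snap("wrist","w2"); 
p=proj("wrist",[488,20,70]);print(p)
u,v=int(p[0]),int(p[1]);cv2.imwrite('pics/crop3.png',cv2.resize(im[v-50:v+50,u-50:u+50],None,fx=6,fy=6,interpolation=2));print(u-50,v-50)
E
```

```text
t: 10.2
eef_pos: [487.7, 20.3, 33.8]
tool_rot: [-0.0, -0.097, 0.995, -0.0]
force: [-0.2, -0.4, -0.2]
finger_gap: 60.1
grip_force: 0.0
t: 11.6
eef_pos: [487.8, 20.2, 159.6]
tool_rot: [0.0, 0.293, 0.956, 0.0]
force: [0.0, -0.8, -0.1]
finger_gap: 60.1
grip_force: 0.0
t: 12.7
eef_pos: [487.8, 20.3, 159.3]
tool_rot: [0.0, 0.634, 0.773, 0.0]
force: [-0.6, -0.3, -0.5]
finger_gap: 62.2
grip_force: 0.0
t12.7 pos [487.8  20.3 159.3] yang 11.3 tiltfix(5deg) [ 0. -0.  0.] shift [-0.007  0.003  1.585] turn 0.052 F [-0.6 -0.3 -0.5] gap 62.2 grip 0.0
[314.60033759 246.99911805]
264 196
```

View pics/crop3.png

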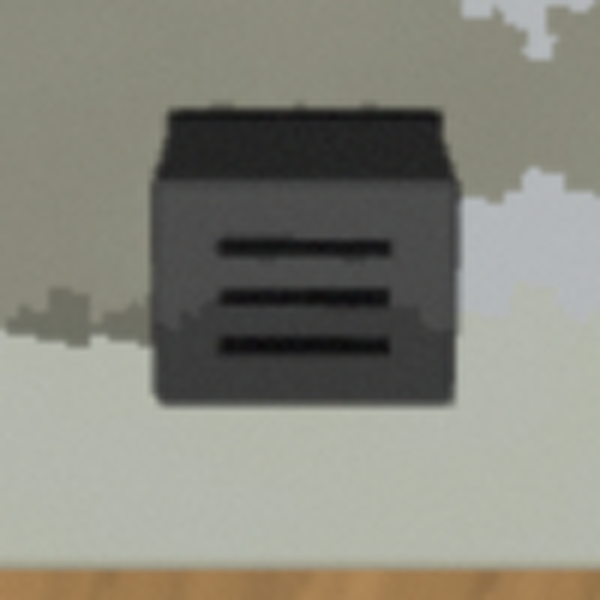

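The relay stands upright on the board. Its top face is at crop (153..458, 180..403), square to the picture, so it is free and aligned with the gripper.

```bash
python3 - <<'E'
from h import *
T=np.array([ray("wrist",264+a/6,196+b/6,70) for a,b in[(153,180),(458,180),(455,403),(157,403)]])
print(T.mean(0),[np.linalg.norm(T[i]-T[i-1]).round(1) for i in range(4)])
e=T[1]-T[0];print(np.degrees(np.arctan2(e[1],e[0])));c=T.mean(0);go(c[0],c[1],34.8,11.3)
E
python3 -m crank '[[[0,0,0.5,0,0,0],[0,0,0.5,0,0,0],[0,0,0,0,0,0]]]'
```

```text
[487.94228044  21.58003028  70.        ] [np.float64(27.1), np.float64(35.1), np.float64(27.1), np.float64(35.3)]
11.260261611212773
t12.8 pos [487.8  20.3 159.2] yang 11.2 tiltfix(5deg) [ 0. -0. -0.] shift [0.025 0.007 2.488] turn -0.011 F [-0.  -0.4  0.6] gap 62.1 grip 0.0
t: 13.05
eef_pos: [485.6, 20.0, 106.4]
tool_rot: [-0.001, 0.635, 0.773, -0.002]
force: [0.4, -0.2, 0.6]
finger_gap: 62.0
grip_force: 0.0
```

```bash

python3 -m crank '[[[0.02,0,0.4,0,0,0],[0,0,0.4,0,0,0],[0,0,0.4,0,0,0],[0,0,0.2,0,0,0],[0,0,0.08,0,0,0],[0,0,0,0,0,0],[0,0,0,0,0,0]]]'
python3 -m crank '[[[0,0,0,0,0,0],[0,0,0,0,0,0],[0,0,0,0,0,0],[0,0,0,0,0,0],[0,0,0,0,0,0],[0,0,0,0,0,0],[0,0,0,0,0,0]]]' 20
python3 -m crank '[[[0,0,-0.1,0,0,0],[0,0,-0.3,0,0,0],[0,0,-0.5,0,0,0],[0,0,-0.6,0,0,0],[0,0,-0.6,0,0,0],[0,0,-0.6,0,0,0],[0,0,-0.6,0,0,0],[0,0,-0.4,0,0,0],[0,0,0,0,0,0]]]'
python3 -c "
from h import *
go(574,-285,230,5)"
```

```text
t: 13.75
eef_pos: [488.3, 21.4, 35.8]
tool_rot: [0.0, 0.635, 0.772, 0.0]
force: [-0.0, 0.5, -0.9]
finger_gap: 61.7
grip_force: 0.0
t: 14.45
eef_pos: [488.1, 21.4, 35.6]
tool_rot: [0.0, 0.635, 0.772, 0.001]
force: [-1.1, -0.0, 5.7]
finger_gap: 35.3
grip_force: 60.0
t: 15.35
eef_pos: [488.9, 21.3, 223.0]
tool_rot: [0.001, 0.635, 0.772, 0.002]
force: [1.2, -0.4, -1.8]
finger_gap: 35.1
grip_force: 59.9
t15.3 pos [488.9  21.3 223. ] yang 11.1 tiltfix(5deg) [ 0.06 -0.   -0.  ] shift [-6.34   0.491 -0.14 ] turn 1.220 F [ 1.2 -0.4 -1.8] gap 35.1 grip 59.9
```

```bash

python3 -m crank '[[[-0.2,0,0,0,0,0],[-0.48,0.04,0,0,0,0.1],[-0.48,0.04,0,0,0,0.1],[-0.48,0.04,0,0,0,0.1],[-0.48,0.04,0,0,0,0.1],[-0.48,0.04,0,0,0,0.1],[-0.48,0.04,0,0,0,0.1],[-0.48,0.04,0,0,0,0.1],[-0.48,0.04,0,0,0,0.1],[-0.48,0.04,0,0,0,0.1],[-0.48,0.04,0,0,0,0.1],[-0.48,0.04,0,0,0,0.1],[-0.48,0.04,0,0,0,0.1],[-0.2,0,0,0,0,0],[0,0,0,0,0,0],[0,0,0,0,0,0],[0,0,0,0,0,0]]]'
python3 - <<'E'
from h import *
go(574,-285,230,5); im=snap("wrist","w3"); print(proj("wrist",[574,-210,12]));go(574,-210,230,5);snap("side","s2")
E
```

```text
t: 17.05
eef_pos: [556.0, -278.4, 219.5]
tool_rot: [-0.0, 0.674, 0.738, 0.0]
force: [-0.3, -0.3, -0.4]
finger_gap: 35.3
grip_force: 59.9
t17.1 pos [ 556.  -278.4  219.5] yang 5.2 tiltfix(5deg) [-0.   -0.01 -0.  ] shift [-0.164  0.346 -0.209] turn 0.041 F [-0.3 -0.3 -0.4] gap 35.3 grip 59.9
[338.98444712 147.27183402]
t17.1 pos [ 556.2 -278.4  219.7] yang 5.2 tiltfix(5deg) [ 0.   -0.01 -0.  ] shift [ 1.331  0.48  -0.204] turn 0.043 F [-0.2  0.2 -1.1] gap 35.2 grip 59.9
```

View pics/w3.png

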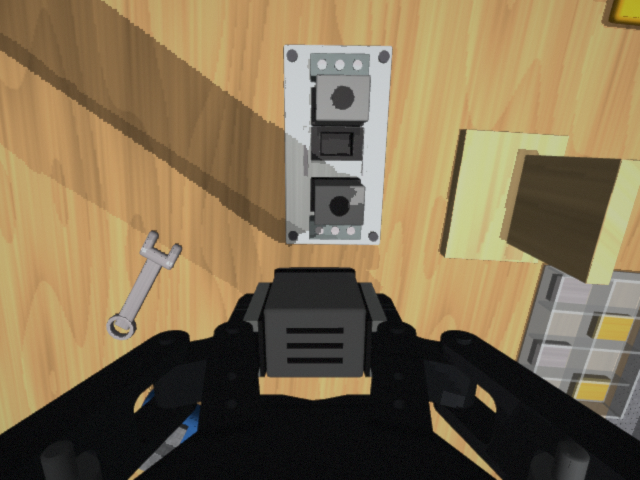

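The wrist view shows the rack plate with corners at about (285,46), (391,46), (379,244) and (286,243). The timers are at (342,98) and (339,205), and the black socket with its hole is at about (337,143), off the middle toward the upper timer. The relay is held square in the fingers. I'll enlarge the socket.

```bash
python3 - <<'E'
from h import *
im=cv2.imread('pics/w3.png')
A=cv2.resize(im[115:190,300:375],None,fx=7,fy=7,interpolation=2)
B=cv2.resize(im[35:255,275:400],None,fx=2.2,fy=525/220,interpolation=2)
cv2.imwrite('pics/crop4.png',np.hstack([A,B]));print(A.shape,B.shape)
E
```

```text
(525, 525, 3) (525, 275, 3)
```

View pics/crop4.png

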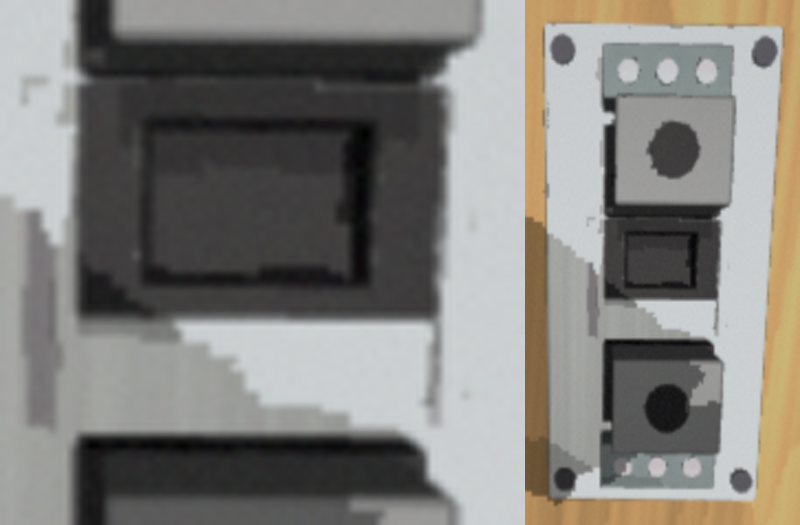

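The crop shows the socket block at crop x 78..447, y 80..318. Its hole is at x 140..373, y 118..288.

```bash
python3 - <<'E'
from h import *
f=lambda a,b:(300+a/7,115+b/7); g=lambda a,b:((a-525)/2.2+275,b/2.386+35)
for nm,F,z,L in(("block",f,32,[(78,82),(447,82),(438,316),(78,318)]),("hole",f,32,[(140,118),(375,118),(369,287),(140,288)]),("plate",g,12,[(545,24),(782,27),(753,498),(549,499)]),("timA",g,90,[(617,96),(735,97),(731,204),(616,205)]),("timB",g,90,[(613,361),(722,361),(721,453),(614,454)])):
    T=np.array([ray("wrist",*F(*p),z) for p in L]);d=lambda i,j:np.degrees(np.arctan2(*(T[j]-T[i])[1::-1])).round(1)
    print(nm,T.mean(0).round(1),[np.linalg.norm(T[i]-T[i-1]).round(1) for i in range(4)],d(0,1),d(3,2),d(3,0),d(2,1))
E
```

```text
block [ 570.7 -207.2   32. ] [np.float64(30.0), np.float64(48.0), np.float64(29.7), np.float64(48.1)] 5.2 5.5 95.1 95.1
hole [ 570.2 -207.6   32. ] [np.float64(21.6), np.float64(30.7), np.float64(21.5), np.float64(30.5)] 5.2 5.5 95.5 94.8
plate [ 570.6 -215.2   12. ] [np.float64(188.9), np.float64(98.3), np.float64(187.5), np.float64(98.1)] 4.6 5.5 94.5 94.4
timA [ 567.8 -175.4   90. ] [np.float64(31.3), np.float64(38.8), np.float64(30.7), np.float64(39.1)] 4.8 5.7 94.7 95.2
timB [ 574.3 -255.1   90. ] [np.float64(31.4), np.float64(38.9), np.float64(31.1), np.float64(39.4)] 5.2 5.7 95.9 96.8
```

```bash
python3 -c "
from h import *
go(570.4,-207.5,130,5.2)"
python3 -m crank '[[[0.2,0.05,0,0,0,0],[0.3,0.06,0,0,0,0],[0.3,0.06,0.2,0,0,0],[0.3,0.05,0.3,0,0,0],[0.2,0.03,0.4,0,0,0],[0.07,0.02,0.4,0,0,0],[0,0,0.3,0,0,0],[0,0,0.2,0,0,0],[0,0,0,0,0,0],[0,0,0,0,0,0],[0,0,0,0,0,0]]]'
python3 -c "
from h import *
go(570.4,-207.5,60,5.2)"
```

```text
t17.1 pos [ 556.2 -278.6  219.9] yang 5.2 tiltfix(5deg) [ 0.   -0.01  0.  ] shift [1.389 0.412 1.798] turn 0.002 F [ 0.4 -0.4 -0.3] gap 35.6 grip 59.9
t: 18.25
eef_pos: [563.8, -210.9, 130.8]
tool_rot: [0.001, 0.675, 0.738, 0.0]
force: [0.9, 0.3, -1.7]
finger_gap: 35.1
grip_force: 59.9
t18.2 pos [ 563.8 -210.9  130.8] yang 5.1 tiltfix(5deg) [ 0.02  0.01 -0.  ] shift [0.057 0.136 1.416] turn -0.024 F [ 0.9  0.3 -1.7] gap 35.1 grip 59.9
```

```bash

python3 -m crank '[[[0.057,0.136,0,0,0,0],[0,0,0,0,0,0],[0,0,0,0,0,0],[0,0,0,0,0,0]]]'
python3 - <<'E'
from h import *
go(570.4,-207.5,60,5.2)
im=snap("wrist","w4")
K,R,t=cal("wrist")
g=cv2.cvtColor(im,cv2.COLOR_BGR2GRAY)
E
```

```text
t: 18.65
eef_pos: [569.9, -207.0, 129.9]
tool_rot: [0.0, 0.675, 0.738, -0.0]
force: [-0.2, -0.4, 0.2]
finger_gap: 35.3
grip_force: 59.9
t18.6 pos [ 569.9 -207.   129.9] yang 5.1 tiltfix(5deg) [0. 0. 0.] shift [-0.011  0.01   1.398] turn -0.017 F [-0.2 -0.4  0.2] gap 35.3 grip 59.9
```

```bash

python3 -m crank '[[[-0.01,0.01,0.2,0,0,0],[0,0,0.3,0,0,0],[0,0,0.3,0,0,0],[0,0,0.3,0,0,0],[0,0,0.2,0,0,0],[0,0,0.1,0,0,0],[0,0,0,0,0,0],[0,0,0,0,0,0],[0,0,0,0,0,0]]]'
python3 -c "
from h import *
go(570.4,-207.5,55.6,5.2)"
```

```text
t: 19.6
eef_pos: [570.9, -207.6, 60.5]
tool_rot: [0.001, 0.675, 0.738, 0.0]
force: [-0.1, -0.2, -1.0]
finger_gap: 35.1
grip_force: 59.9
t19.6 pos [ 570.9 -207.6   60.5] yang 5.1 tiltfix(5deg) [ 0.01  0.   -0.  ] shift [ 0.003 -0.01   0.099] turn -0.017 F [-0.1 -0.2 -1. ] gap 35.1 grip 59.9
```

Now I'll feel for the hole, 1 mm per row.

```bash

python3 -m crank '[[[0,-0.01,0.02,0,0,0],[0,0,0.02,0,0,0],[0,0,0.02,0,0,0],[0,0,0.02,0,0,0],[0,0,0.02,0,0,0],[0,0,0,0,0,0],[0,0,0,0,0,0]]]'
python3 -m crank '[[[0,0,0.02,0,0,0],[0,0,0,0,0,0],[0,0,0,0,0,0]]]'
```

```text
t: 20.3
eef_pos: [569.8, -207.5, 54.8]
tool_rot: [-0.0, 0.675, 0.738, -0.0]
force: [0.2, 0.0, -0.5]
finger_gap: 35.0
grip_force: 59.9
t: 20.6
eef_pos: [569.8, -207.5, 53.8]
tool_rot: [-0.0, 0.675, 0.738, -0.0]
force: [1.3, -0.0, -0.6]
finger_gap: 35.3
grip_force: 59.9
```

```bash

python3 -m crank '[[[0,0,0.02,0,0,0],[0,0,0.02,0,0,0],[0,0,0,0,0,0],[0,0,0,0,0,0]]]'
python3 -m crank '[[[0,0,0.02,0,0,0],[0,0,0,0,0,0],[0,0,0,0,0,0]]]'
```

```text
t: 21.0
eef_pos: [569.9, -207.4, 51.8]
tool_rot: [-0.0, 0.675, 0.738, -0.0]
force: [-0.6, -0.4, -0.9]
finger_gap: 35.4
grip_force: 59.9
t: 21.3
eef_pos: [569.8, -207.4, 50.8]
tool_rot: [-0.0, 0.675, 0.738, -0.0]
force: [-0.1, 0.2, -1.2]
finger_gap: 34.9
grip_force: 59.9
```

The plug is about 5 mm into the hole with no force. I'll go on toward home (TCP about 41.6).

```bash

python3 -m crank '[[[0,0,0.02,0,0,0],[0,0,0.02,0,0,0],[0,0,0.02,0,0,0],[0,0,0.02,0,0,0],[0,0,0.02,0,0,0],[0,0,0,0,0,0],[0,0,0,0,0,0]]]'
python3 -m crank '[[[0,0,0.02,0,0,0],[0,0,0.02,0,0,0],[0,0,0,0,0,0],[0,0,0,0,0,0]]]'
```

```text
t: 22.0
eef_pos: [569.9, -207.4, 45.8]
tool_rot: [-0.0, 0.675, 0.738, -0.0]
force: [0.9, 0.2, -0.7]
finger_gap: 35.5
grip_force: 59.9
t: 22.4
eef_pos: [569.8, -207.5, 43.8]
tool_rot: [-0.0, 0.675, 0.738, -0.0]
force: [-0.5, 0.8, -0.6]
finger_gap: 35.0
grip_force: 59.9
```

```bash

python3 -m crank '[[[0,0,0.02,0,0,0],[0,0,0.01,0,0,0],[0,0,0,0,0,0],[0,0,0,0,0,0]]]'
```

```text
t: 22.8
eef_pos: [569.8, -207.4, 42.3]
tool_rot: [-0.0, 0.675, 0.738, -0.0]
force: [0.3, -0.9, -1.4]
finger_gap: 35.1
grip_force: 59.9
```

```bash

python3 -m crank '[[[0,0,0.01,0,0,0],[0,0,0,0,0,0],[0,0,0,0,0,0]]]'
python3 -m crank '[[[0,0,0.01,0,0,0],[0,0,0,0,0,0],[0,0,0,0,0,0]]]'
```

```text
t: 23.1
eef_pos: [569.9, -207.4, 41.8]
tool_rot: [-0.0, 0.675, 0.738, -0.0]
force: [-0.6, 0.6, -0.7]
finger_gap: 35.4
grip_force: 59.9
t: 23.4
eef_pos: [569.9, -207.5, 41.7]
tool_rot: [0.0, 0.675, 0.738, 0.0]
force: [-1.8, 1.1, 5.9]
finger_gap: 35.2
grip_force: 60.5
```

The shoulder meets the socket at the expected height (TCP 41.7) with 6 N. I'll let go and lift clear.

```bash

python3 -m crank '[[[0,0,0,0,0,0],[0,0,0,0,0,0],[0,0,0,0,0,0],[0,0,0,0,0,0],[0,0,0,0,0,0],[0,0,0,0,0,0]]]' 62
python3 -m crank '[[[0,0,-0.2,0,0,0],[0,0,-0.3,0,0,0],[0,0,-0.5,0,0,0],[0,0,-0.6,0,0,0],[0,0,-0.6,0,0,0],[0,0,-0.6,0,0,0],[-0.3,0,-0.3,0,0,0],[-0.4,0,0,0,0,0],[-0.4,0,0,0,0,0],[-0.2,0,0,0,0,0],[0,0,0,0,0,0],[0,0,0,0,0,0],[0,0,0,0,0,0]]]'
python3 - <<'E'
from h import *
im=snap("wrist","w5"); p=proj("wrist",[570,-210,50]);u,v=int(p[0]),int(p[1]);print(u,v)
y0,x0=max(0,v-65),u-65
cv2.imwrite('pics/crop5.png',cv2.resize(im[y0:y0+130,x0:x0+130],None,fx=4.5,fy=4.5,interpolation=2));print(x0,y0)
E
```

```text
t: 24.0
eef_pos: [569.9, -207.5, 41.3]
tool_rot: [-0.0, 0.675, 0.738, -0.0]
force: [-0.4, -0.1, 0.5]
finger_gap: 62.1
grip_force: 0.0
t: 25.3
eef_pos: [575.9, -270.9, 196.4]
tool_rot: [-0.0, 0.674, 0.738, 0.0]
force: [-0.3, 0.3, -0.4]
finger_gap: 61.7
grip_force: 0.0
314 154
249 89
```

View pics/crop5.png

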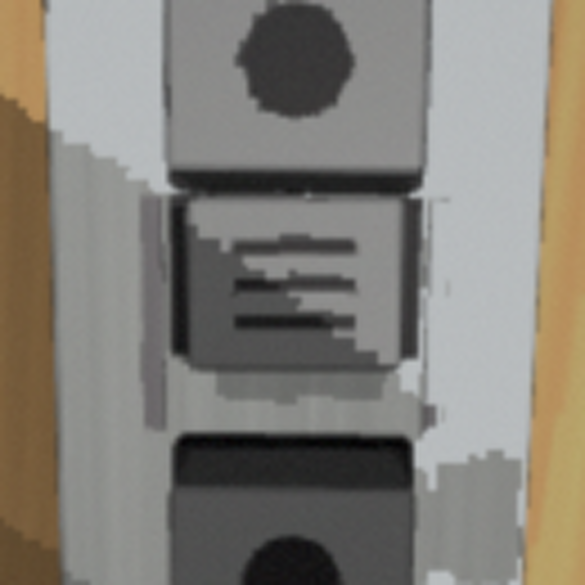

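The crop shows the relay seated square in the socket between the timers, its top at crop (186..403, 197..368). The gripper is clear of it. I'll check the height from the top's size, then hand in.

```bash
python3 - <<'E'
from h import *
T=np.array([ray("wrist",249+a/4.5,89+b/4.5,76) for a,b in[(186,197),(403,197),(401,368),(189,368)]])
print(T.mean(0).round(1),[np.linalg.norm(T[i]-T[i-1]).round(1) for i in range(4)])
print(bot.close_job())
E
```

```text
[ 570.1 -207.5   76. ] [np.float64(27.2), np.float64(35.1), np.float64(27.2), np.float64(35.3)]
the job is handed in; nothing more can be done
None
```

The relay was put down on the soldering board and let go, taken again across its other faces, and plugged fully home and upright into the socket between the timers; the job was handed in at about 25 s, the strongest force reading was 19 N (at the board), and no verdict was shown.

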